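# Release the ratchet cradle and open its jaw

### The job

The straw canister stands caged between the jaws of the ratchet cradle and has to be freed so that a colleague can lift it out. With the fingertips, press the orange release lever down and, keeping it pressed, push the sliding jaw back along its bar until it is fully home against the end stop; then let the lever spring up and move clear. Nothing is to be picked up: leave the canister standing where it is, and do not disturb the goblet or anything else on the bench.

Things in the scene. Friction and masses are not known exactly. Their poses are not given: they have to be found in the camera images.
- clamp: Canister cradle, a ratchet bar clamp on a plate fixed to the bench. Origin on the bench surface, z up. Plate x -85..85, y -175..195 mm, 10 mm thick. Toothed bar along the clamp's y at x = 45 mm, top 64 mm up, between 72 mm high end brackets (end stop from y = 176 mm). Blue V-jaw arms reach from it to x = -79 mm, 38 to 72 mm up: fixed one at y -150, sliding one at y -34..-20 mm when closed.
- jaw (a joint): Travel of the sliding jaw along the clamp's +y, m: 0 = closed up to the canister (starts at 0 to about 0.018), 0.078 = fully back against the end stop. Released, it slides against about 3 N of friction and stays where it is left. With the lever up, the ratchet stops it going back (it gives at most about 6 mm, until the pawl meets the next tooth).
- release (a joint): Angle of the orange release lever, rad: 0 = up, pawl in the rack (up to 0.12 if the pawl rests on a tooth); 0.34 = right down. The pawl is clear of the teeth above about 0.16. It springs up when let go. Its level pivot, parallel to the clamp's x, lies 39 mm to the clamp's -y of the paddle point and 39 mm below it.
- paddle (a point): Point to press, on top of the lever's orange paddle, 12 mm from its free end, over the bar, about 91 mm above the bench at rest; it moves with the lever and jaw. Paddle 32 mm wide (across the bar), 44 mm long, sloping up 0.15 rad towards its free end (clamp +y). About 6 mm down here frees the pawl, about 12 mm is the end of travel; about 2 N starts it, 6 N at the end.
- post (a point): Push post: upright black post, 34 mm wide, 14 mm thick, at the outer (clamp +y) end of the sliding jaw, just behind the paddle's free end. This point is at the top edge of its face towards the paddle, 108 mm above the bench; the face runs down past the paddle. 23 mm further along the clamp's +y than the paddle point at rest. Fingers holding the paddle down push on this face to carry the jaw back.
- canister: Loaded straw canister, an aluminium cylinder of 76 mm diameter and 110 mm height with coloured straw ends standing out of it to 130 mm, 0.27 to 0.53 kg. It stands loose on the base plate between the V pads, at about x = -30, y = -85 mm in the clamp's frame, its underside 10 mm above the bench. Origin: centre of its underside; z up.
- goblet: Small green goblet with straws, 36 mm diameter, 105 mm tall, light, standing loose on the base plate at about x = -48, y = +125 mm in the clamp's frame, beside the run of the jaw. Origin: centre of its underside; z up.
- forceps: Steel forceps, 190 mm long, 11 mm wide, 8 mm high, lying on the bench beyond the base plate, roughly along the bar. Origin at the underside, mid-length.
- spare_canister: Empty aluminium canister, 76 mm diameter, 110 mm tall, black inside top, standing on the bench. Origin: centre of its underside; z up.
- cryobox: White cardboard sample box with blue lid, 136 x 136 x 53 mm, on the bench. Origin: centre of its underside.
- flask: Small steel vacuum flask with blue cap, 108 mm diameter, 188 mm tall, standing on the bench. Origin: centre of its underside; z up.
- stem: Canister stem: thin steel rod with a hooked end and a red tag, 260 mm long, lying flat on the bench. Origin at the underside near mid-length.
- neck_plug: Black insulating neck plug, 116 mm diameter at its top flange, 66 mm tall, standing on the bench. Origin: centre of its underside.
There are look-alikes about, which are no part of the job. What is shaped like the goblet but red is not meant.

How it is judged:
By the outcome, as a careful person would: the job done as asked, in the order asked, and still so for the second after the job is handed in, with the robot touching nothing.
It also fails if it takes over 35 s, if anything falls off the work surface, if the arm or the gripper's body presses on something with over 40 N, if the wrist force passes 120 N, or if a joint passes its speed limit or range.

### The arm

A 7-joint arm with a two-finger parallel gripper is mounted at the origin on the work surface. World frame = base frame: x ahead of the robot, y to its left, z up, the work surface at z = 0. Lengths are in m, angles in rad, forces in N, time in s.
With the tool pointing down it reaches from about 0.425 to 0.925 m from the base axis. Payload 6.8 kg.
Tool frame: the origin (TCP) lies at the very end of the fingers, on their centre line; the grasp point (between the pads) lies 19 mm behind it; z points along the fingers, y is the line along which they close (so a half turn about z gives the same grasp; the last joint's range is limited). The gripper opens to 85 mm and grips with 20 to 120 N. Pads are 22 mm wide; open, the fingers measure 114 mm over their backs; the gripper's body (76 mm by 85 mm) begins 54 mm behind the grasp point. The pads swing forward as they close: fully open they stand 13 mm farther back than shut.
Start: joints at [-1.299, 0.477, 0.022, 1.555, -0.011, 1.109, -0.083], TCP at [0.25, 0.627, 0.231] pointing down, gripper open.
Joint ranges: [-2.96, 2.96], [-0.34, 2.1], [-1.41, 1.46], [0.24, 2.44], [-1.37, 4.51], [0.17, 1.92], [-2.96, 2.96]. Speed limits (rad/s): [2.39, 2.39, 3.14, 3.14, 3.14, 3.14, 3.14].

### API

Orientations are given as a unit quaternion [w, x, y, z].
In Python, from station import get_obs, read_camera, hand_in gives the robot as it stands.
- The arm moves only by the tool arm_command, never from a script. Its argument "commands" is one flat list of numbers, 7 for each row, row after row: the shift along the tool's x, y, z in m, then the turn, a rotation vector about the tool's x, y, z in degrees, then the opening, from 0 (shut) to 1 (fully open). In form: [tx, ty, tz, rx, ry, rz, fingers, tx, ty, tz, rx, ry, rz, fingers, ...]. A call has 1 to 8 rows; each row is the pose to reach, as a shift and turn from the pose commanded when the call began, along the tool's axes at that moment; what a row does not reach only later rows make up. A row lasts 1/10 s, in which the tool goes at most 50 mm and 8.59 degrees, less where a joint would pass 70% of its speed; a pose out of reach is approached as far as the arm can. A call with a gripper value outside its range is refused whole. The fingers move at their own pace and stop on an object; "force" is the grip in N (left out, the last holds). Time passes only in rows, so rows that repeat a pose let the fingers close. It gives the time, the measured TCP pose, the force, the opening and the grip force at its end, in the units of the state.
- get_obs(): the state, without advancing time (a new reading comes with each control period).
- read_camera(name): name is "side" or "top" or "wrist"; returns a dict with "img" (420x560x3 uint8, red, green, blue), "camera_matrix" (3x3 intrinsics, pixels), "pose" (4x4, takes a point from camera to world coordinates). Camera axes: x right, y down, z forward; pixel columns grow to the right and rows downward; lengths in m; the calibration is good to about 2 mm. A picture is of the moment at which its call begins. There is no depth.
- hand_in(): hands the job in; it is judged then, once.
The state is a dict: "t": time; "q": joint angles; "joint_vel": joint speeds; "joint_torque": joint torques, N m; "eef_pos": TCP position; "tool_rot": TCP orientation; "contact_force": force on the tool from outside, world axes, zero at the start; "torque": the same for the moment, N m; "gripper_width": opening from 0.0 (shut) to 1.0 (fully open); "grasp_force": force on a finger pad.
Only numpy, scipy, OpenCV 4.12 (cv2) and the standard library are available. Lean on these libraries where they do the work, as an engineer would, in place of code of your own. Each camera call takes 0.05 s, during which the arm holds its last target. There are 200 camera calls.

## Working session

There is one attempt and no reset: what is moved stays moved. The work goes in short steps, Python scripts to look and compute and a tool call to move; the robot and the scene stay as the last step left them, time stands still between calls to the robot, and variables do not carry over. Pictures are saved under pics/ and viewed, at most 10 in all, crops included, and the job is handed in when it is done.

Besides the shell and the picture viewer there is one more tool, called after "Request:" by a JSON object that holds its "fn" and its "kwargs", one argument or row to a line. arm_command: Moves the arm, as the interface text tells. Its arguments: {"type":"object","properties":{"commands":{"type":"array","items":{"type":"number"}},"force":{"type":"number"}},"required":["commands"]}

```bash
mkdir -p pics; cat > h.py <<'E'
import numpy as np,cv2
from station import get_obs,read_camera
def ray(c,u,v):
    K,P=np.array(c["camera_matrix"]),np.array(c["pose"])
    d=P[:3,:3]@np.linalg.solve(K,[u,v,1.]);return P[:3,3],d
def onz(c,u,v,z):
    o,d=ray(c,u,v);return o+d*(z-o[2])/d[2]
def proj(c,p):
    K,P=np.array(c["camera_matrix"]),np.array(c["pose"])
    q=K@(P[:3,:3].T@(np.array(p)-P[:3,3]));return q[:2]/q[2]
def tri(c1,u1,c2,u2):
    o1,d1=ray(c1,*u1);o2,d2=ray(c2,*u2)
    A=np.stack([d1,-d2],1);s=np.linalg.lstsq(A,o2-o1,rcond=None)[0]
    a,b=o1+d1*s[0],o2+d2*s[1];return (a+b)/2,np.linalg.norm(a-b)
E
python3 - <<'E'
from h import *
import pickle
o=get_obs();print({k:np.round(o[k],3) for k in("t","eef_pos","tool_rot","gripper_width","contact_force")})
C={n:read_camera(n) for n in("top","side")}
pickle.dump(C,open("c.pkl","wb"))
for n,c in C.items():
    cv2.imwrite(f"pics/{n}0.png",c["img"][:,:,::-1]);print(n,np.round(c["pose"],3).tolist(),np.round(c["camera_matrix"],1).tolist())
    hsv=cv2.cvtColor(c["img"],cv2.COLOR_RGB2HSV)
    for nm,lo,hi in(("orange",(5,150,100),(22,255,255)),("blue",(100,120,50),(125,255,255)),("green",(40,80,40),(85,255,255))):
        m=cv2.inRange(hsv,lo,hi);k,_,s,ce=cv2.connectedComponentsWithStats(m)
        print(nm,[(s[i].tolist(),ce[i].round(1).tolist()) for i in range(1,k) if s[i,4]>40])
E
```

```text
{'t': np.float64(0.0), 'eef_pos': array([0.25 , 0.626, 0.23 ]), 'tool_rot': array([-0.   ,  0.189,  0.982, -0.001]), 'gripper_width': np.float64(0.996), 'contact_force': array([ 0.432,  0.521, -0.112])}
top [[-0.013, -0.995, 0.096, 0.466], [-1.0, 0.013, -0.004, -0.012], [0.002, -0.096, -0.995, 1.478], [0.0, 0.0, 0.0, 1.0]] [[454.6, 0.0, 280.6], [0.0, 454.6, 203.4], [0.0, 0.0, 1.0]]
orange [([233, 207, 15, 12, 125], [240.2, 212.4])]
blue [([63, 0, 410, 24, 6393], [271.0, 11.2]), ([345, 81, 8, 8, 53], [348.3, 84.6]), ([421, 83, 9, 8, 55], [425.2, 86.7]), ([235, 122, 30, 29, 685], [249.5, 136.3]), ([122, 165, 48, 48, 1657], [145.7, 188.2]), ([257, 217, 15, 40, 275], [263.4, 238.2]), ([290, 220, 17, 44, 294], [298.6, 242.5]), ([465, 240, 42, 11, 85], [485.6, 245.0])]
green [([411, 83, 8, 8, 51], [414.5, 86.4]), ([203, 230, 13, 12, 69], [210.1, 235.5])]
side [[0.708, -0.478, 0.52, -0.213], [-0.706, -0.479, 0.522, -0.833], [-0.001, -0.737, -0.676, 1.144], [0.0, 0.0, 0.0, 1.0]] [[503.1, 0.0, 284.7], [0.0, 503.1, 211.4], [0.0, 0.0, 1.0]]
orange [([245, 191, 15, 12, 102], [251.8, 196.6])]
blue [([97, 0, 463, 279, 70430], [386.3, 92.0]), ([189, 142, 50, 32, 790], [215.3, 156.6]), ([86, 146, 60, 28, 654], [118.6, 158.9]), ([231, 224, 11, 16, 96], [236.6, 230.8]), ([251, 234, 41, 27, 407], [268.0, 246.6]), ([412, 376, 56, 32, 174], [439.5, 391.7])]
green [([212, 194, 11, 19, 145], [217.4, 203.9]), ([463, 212, 9, 8, 56], [467.1, 215.3])]
```

View pics/top0.png

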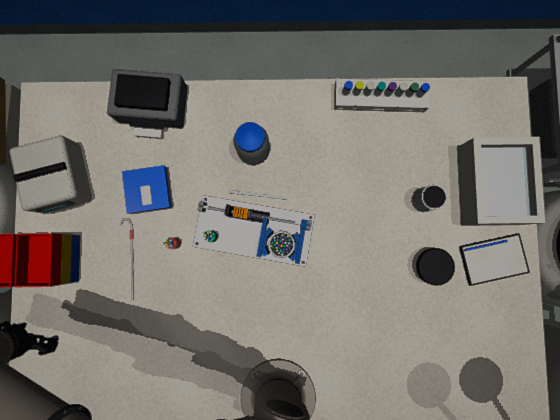

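View pics/side0.png

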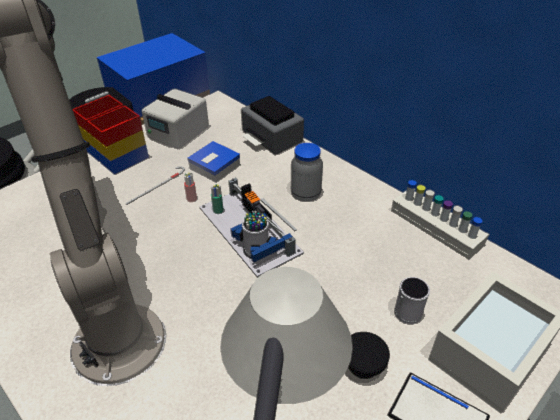

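The top view shows the clamp plate at about (203,195)–(308,266). The orange paddle is at (240,212), the goblet at (210,236) and the canister at (282,243). Possible mix-ups:
- **Red goblet:** (172,242), not the one meant.
- **Spare canister:** (430,198).
- **Orange and yellow bins:** (40,260).

The orange paddle over the toothed bar is the only match. I'll check it in one close crop and measure it.

```bash
python3 - <<'E'
from h import *
import pickle
C=pickle.load(open("c.pkl","rb"));t,s=C["top"],C["side"]
a=cv2.resize(t["img"][185:275,185:320],None,fx=5.5,fy=5.5,interpolation=cv2.INTER_CUBIC)
b=cv2.resize(s["img"][170:275,190:310],None,fx=5,fy=5,interpolation=cv2.INTER_CUBIC)
cv2.imwrite("pics/crop.png",a[:,:,::-1])
print("orange",tri(t,(240.2,212.4),s,(251.8,196.6)))
# plate by white mask: rect
hsv=cv2.cvtColor(t["img"],cv2.COLOR_RGB2HSV)
hs=hsv[205:270,190:260];print(hsv[240,230],hsv[280,250])
m=cv2.inRange(hsv,(5,150,100),(22,255,255));p=np.argwhere(m)[:,::-1].astype(np.float32)
w=np.array([onz(t,u,v,.088)[:2] for u,v in p],np.float32)
print(cv2.minAreaRect(w*1000), (w.min(0),w.max(0)))
for n,(u,v) in dict(TL=(203,195),TR=(314,213),BR=(308,266),BL=(193,247)).items(): print(n,onz(t,u,v,.01).round(3))
E
```

```text
orange (array([0.57411567, 0.10745912, 0.08721802]), np.float64(0.0001050981823107806))
[ 15   6 165] [ 20  29 161]
((574.5563354492188, 107.83682250976562), (42.84077835083008, 30.776023864746094), 79.756103515625) (array([0.55667067, 0.08645851], dtype=float32), array([0.5909603 , 0.12945339], dtype=float32))
TL [0.638 0.235 0.01 ]
TR [ 0.575 -0.125  0.01 ]
BR [ 0.405 -0.102  0.01 ]
BL [0.471 0.266 0.01 ]
```

View pics/crop.png

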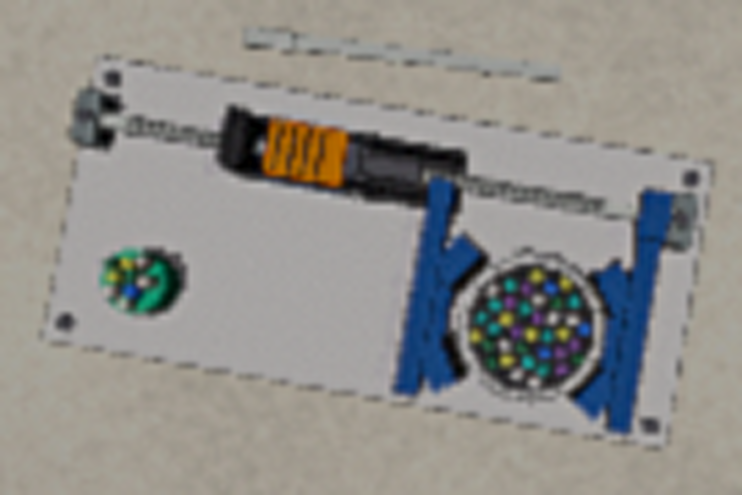

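The crop confirms the orange ribbed paddle over the bar, with the black post at its left end (240,140 in the crop, which is clamp +y). The forceps lie above the plate, and the green goblet is at lower left. The clamp's yaw is about -10°, and the paddle point is about (0.576, 0.117, 0.091). I'll set out with the fingers shut and tool x along the bar.

Request:
{"fn": "arm_command", "kwargs": {
  "commands": [-0.035, -0.025, 0, 0, 0, 8, 0, -0.07, -0.05, 0, 0, 0, 16, 0, -0.105, -0.075, 0, 0, 0, 24, 0, -0.14, -0.1, 0, 0, 0, 32, 0, -0.175, -0.125, 0, 0, 0, 40, 0, -0.21, -0.15, 0, 0, 0, 48, 0, -0.245, -0.175, 0, 0, 0, 56, 0, -0.28, -0.2, 0, 0, 0, 64, 0],
  "force": 60
}}

```text
t: 0.9
eef_pos: [0.4366, 0.3356, 0.2311]
tool_rot: [-0.0, 0.683, 0.731, -0.0]
contact_force: [0.3, 0.4, 0.3]
gripper_width: -0.001
grasp_force: 0.0
```

```bash
cat > go.py <<'E'
import sys
from h import *
from scipy.spatial.transform import Rotation as R
o=get_obs();w,x,y,z=o["tool_rot"];T=R.from_quat([x,y,z,w])
g=np.array(eval(sys.argv[1]))
yaw=np.radians(-10);cx=np.array([np.cos(yaw),np.sin(yaw),0]);cy=np.array([-np.sin(yaw),np.cos(yaw),0])
G=R.from_matrix(np.stack([cy,cx,[0,0,-1]],1))
print("t",round(float(o["t"]),2),"pos",np.round(o["eef_pos"],4),"F",np.round(o["contact_force"],1),"w",o["gripper_width"])
print("shift",T.inv().apply(g-o["eef_pos"]).round(4),"turn",np.degrees((T.inv()*G).as_rotvec()).round(1))
E
python3 go.py "[.577,.123,.2]"
```

```text
t 0.9 pos [0.4366 0.3356 0.2311] F [0.3 0.4 0.3] w -0.0010016700886391267
shift [-0.2217  0.1256  0.0311] turn [-0.   0.  13.9]
```

Request:
{"fn": "arm_command", "kwargs": {
  "commands": [-0.037, 0.021, 0.005, 0, 0, 3, 0, -0.074, 0.042, 0.01, 0, 0, 6, 0, -0.111, 0.063, 0.015, 0, 0, 9, 0, -0.148, 0.084, 0.02, 0, 0, 12, 0, -0.185, 0.105, 0.025, 0, 0, 14, 0, -0.222, 0.126, 0.031, 0, 0, 14, 0, -0.222, 0.126, 0.031, 0, 0, 14, 0]
}}

```text
t: 1.6
eef_pos: [0.5803, 0.1178, 0.1997]
tool_rot: [0.002, 0.768, 0.641, -0.001]
contact_force: [0.4, 0.6, -0.3]
gripper_width: -0.002
grasp_force: 0.0
```

```bash
python3 go.py "[.577,.123,.12]"; python3 - <<'E'
from h import *
import pickle
C={n:read_camera(n) for n in("wrist","side","top")};pickle.dump(C,open("c2.pkl","wb"))
c=C["wrist"];cv2.imwrite("pics/w1.png",c["img"][:,:,::-1])
hsv=cv2.cvtColor(c["img"],cv2.COLOR_RGB2HSV)
m=cv2.inRange(hsv,(5,150,80),(22,255,255));k,_,s,ce=cv2.connectedComponentsWithStats(m)
print([(s[i].tolist(),ce[i].round(1).tolist()) for i in range(1,k) if s[i,4]>40])
p=np.argwhere(m)[:,::-1]
w=np.array([onz(c,u,v,.088)[:2] for u,v in p],np.float32);print(cv2.minAreaRect(w*1000))
print("predicted px paddle",proj(c,[.576,.117,.091]),"post",proj(c,[.580,.140,.108]),"tcp",proj(c,get_obs()["eef_pos"]))
E
```

```text
t 1.6 pos [0.5803 0.1178 0.1997] F [ 0.4  0.6 -0.3] w -0.0018974611980382978
shift [ 0.0048 -0.0043  0.0796] turn [ 0.1  0.2 -0.3]
[([258, 196, 42, 53, 1763], [278.5, 222.3])]
((573.67919921875, 108.98958587646484), (41.06143569946289, 31.050151824951172), 79.63636016845703)
predicted px paddle [279.65108934 213.08873464] post [279.03252936 186.83599756] tcp [277.78639255 263.19748872]
```

View pics/w1.png

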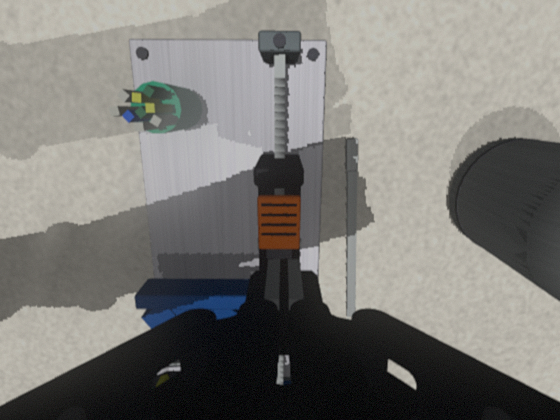

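The wrist view shows the orange paddle at (279,222), upright in the image, and the post's near top edge at about row 185. Both agree with the estimate to within about 2 mm. I'll descend to just above the paddle near its free end.

```bash
python3 go.py "[.577,.126,.102]"
```

```text
t 1.75 pos [0.5778 0.1256 0.1998] F [-0.2  0.9 -0.3] w -0.0008108877857917418
shift [ 0.0002 -0.0007  0.0978] turn [-0.1  0.   0.2]
```

Request:
{"fn": "arm_command", "kwargs": {
  "commands": [0, 0, 0.025, 0, 0, 0, 0, 0, 0, 0.05, 0, 0, 0, 0, 0, 0, 0.07, 0, 0, 0, 0, 0, 0, 0.085, 0, 0, 0, 0, 0, 0, 0.095, 0, 0, 0, 0, 0, 0, 0.098, 0, 0, 0, 0, 0, 0, 0.098, 0, 0, 0, 0, 0, 0, 0.098, 0, 0, 0, 0]
}}

```text
t: 2.55
eef_pos: [0.5788, 0.1255, 0.1031]
tool_rot: [0.0, 0.765, 0.644, 0.001]
contact_force: [0.5, -0.4, 0.4]
gripper_width: -0.0
grasp_force: 0.0
```

```bash
python3 go.py "[.577,.126,.08]"; python3 - <<'E'
from h import *
c=read_camera("wrist");d=read_camera("side")
a=cv2.resize(c["img"][100:320,180:380],(545,600));b=cv2.resize(d["img"][160:260,215:255+40],(255,320))
im=np.zeros((600,800,3),np.uint8);im[:,:545]=a;im[:320,545:]=b
cv2.imwrite("pics/w2.png",im[:,:,::-1])
E
```

```text
t 2.55 pos [0.5788 0.1255 0.1031] F [ 0.5 -0.4  0.4] w -0.00042203448984142155
shift [ 0.0002 -0.0019  0.0231] turn [ 0.1 -0.   0.2]
```

View pics/w2.png

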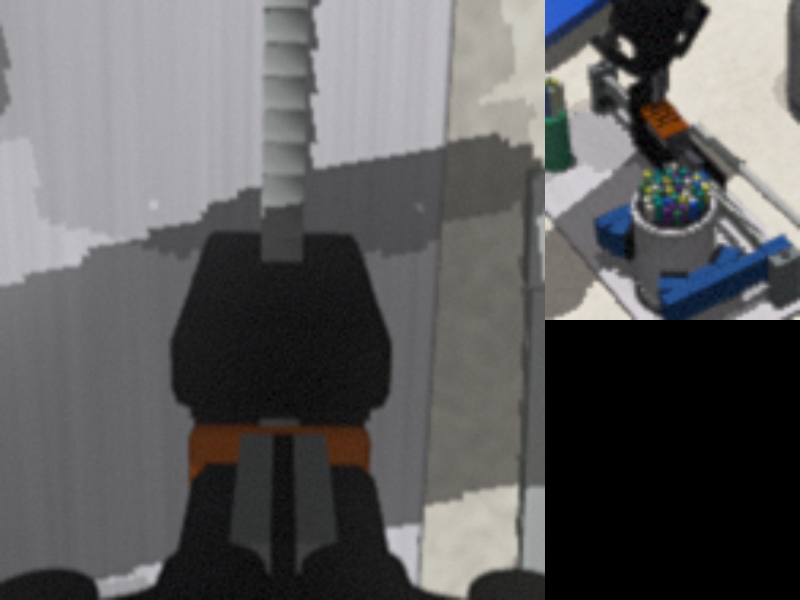

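The fingertips are centred over the paddle's free end, at about crop (283,435), just short of the post face. Next I press down.

Request:
{"fn": "arm_command", "kwargs": {
  "commands": [0, 0, 0.006, 0, 0, 0, 0, 0, 0, 0.01, 0, 0, 0, 0, 0, 0, 0.013, 0, 0, 0, 0, 0, 0, 0.016, 0, 0, 0, 0, 0, 0, 0.019, 0, 0, 0, 0, 0, 0, 0.021, 0, 0, 0, 0, 0, 0, 0.021, 0, 0, 0, 0]
}}

```text
t: 3.35
eef_pos: [0.5793, 0.1259, 0.0821]
tool_rot: [0.0, 0.765, 0.644, 0.001]
contact_force: [-0.8, 2.0, 7.9]
gripper_width: -0.001
grasp_force: 5.1
```

Request:
{"fn": "arm_command", "kwargs": {
  "commands": [0, 0, 0.001, 0, 0, 0, 0, 0, 0, 0.002, 0, 0, 0, 0, 0, 0, 0.002, 0, 0, 0, 0]
}}

```text
t: 3.65
eef_pos: [0.5796, 0.1259, 0.0807]
tool_rot: [0.0, 0.765, 0.644, 0.002]
contact_force: [-1.3, 1.6, 12.0]
gripper_width: -0.004
grasp_force: 7.0
```

```bash
python3 go.py "[.577,.126,.08]"
```

```text
t 3.65 pos [0.5796 0.1259 0.0807] F [-1.3  1.6 12. ] w -0.003580626943096826
shift [-0.0003 -0.0026  0.0007] turn [ 0.1 -0.1  0.2]
```

Request:
{"fn": "arm_command", "kwargs": {
  "commands": [0.003, 0, 0, 0, 0, 0, 0, 0.008, 0, 0, 0, 0, 0, 0, 0.014, -0.001, 0, 0, 0, 0, 0, 0.021, -0.001, 0, 0, 0, 0, 0, 0.028, -0.002, 0, 0, 0, 0, 0, 0.035, -0.002, 0, 0, 0, 0, 0, 0.035, -0.002, 0, 0, 0, 0, 0]
}}

```text
t: 4.35
eef_pos: [0.5857, 0.1599, 0.0808]
tool_rot: [0.002, 0.765, 0.644, 0.003]
contact_force: [4.9, 1.4, 6.3]
gripper_width: 0.002
grasp_force: 6.0
```

```bash
python3 go.py "[.577,.126,.08]"; python3 - <<'E'
from h import *
c=read_camera("wrist");d=read_camera("side")
a=cv2.resize(c["img"][60:280,180:380],(545,600));b=cv2.resize(d["img"][160:260,215:255+40],(255,320))
im=np.zeros((600,800,3),np.uint8);im[:,:545]=a;im[:320,545:]=b
cv2.imwrite("pics/w3.png",im[:,:,::-1])
E
```

```text
t 4.35 pos [0.5857 0.1599 0.0808] F [4.9 1.4 6.3] w 0.0018716472463897237
shift [-0.0348 -0.0028  0.0008] turn [ 0.4 -0.1  0.2]
```

View pics/w3.png

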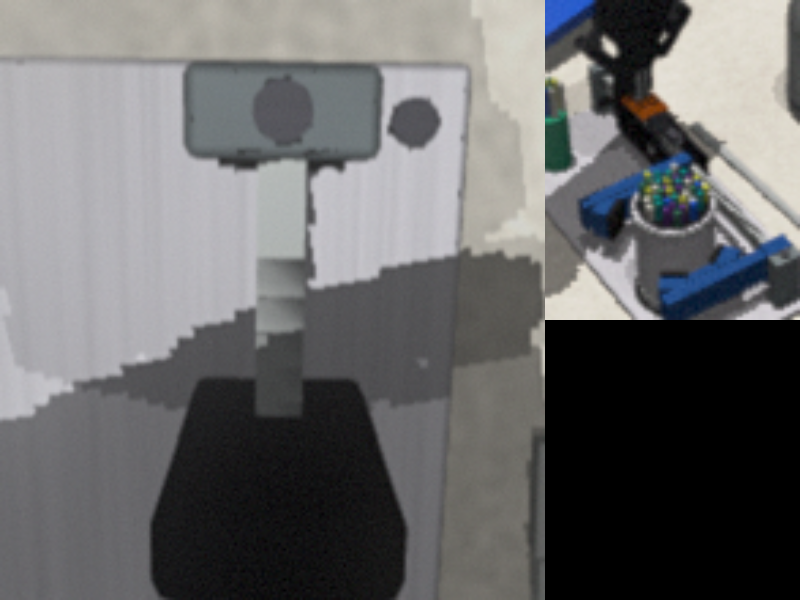

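The wrist view shows the jaw travelling: the post is at crop (280,490) and the end bracket at (283,110). The side view shows the sliding jaw clear of the canister, which is still standing. I'll continue, slowing before the stop.

Request:
{"fn": "arm_command", "kwargs": {
  "commands": [0.006, 0, 0, 0, 0, 0, 0, 0.013, 0, 0, 0, 0, 0, 0, 0.02, 0, 0, 0, 0, 0, 0, 0.026, 0, 0, 0, 0, 0, 0, 0.031, 0, 0, 0, 0, 0, 0, 0.034, 0, 0, 0, 0, 0, 0, 0.034, 0, 0, 0, 0, 0, 0]
}}

```text
t: 5.15
eef_pos: [0.5917, 0.1924, 0.0809]
tool_rot: [0.002, 0.765, 0.644, 0.003]
contact_force: [5.4, -2.0, 5.4]
gripper_width: 0.003
grasp_force: 6.2
```

Request:
{"fn": "arm_command", "kwargs": {
  "commands": [0.002, 0, 0, 0, 0, 0, 0, 0.004, 0, 0, 0, 0, 0, 0, 0.004, 0, 0, 0, 0, 0, 0]
}}

```text
t: 5.45
eef_pos: [0.5924, 0.1958, 0.0809]
tool_rot: [0.003, 0.765, 0.644, 0.002]
contact_force: [6.3, -2.7, 6.8]
gripper_width: -0.0
grasp_force: 6.6
```

Request:
{"fn": "arm_command", "kwargs": {
  "commands": [0.002, 0, 0, 0, 0, 0, 0, 0.004, 0, 0, 0, 0, 0, 0, 0.006, 0, 0, 0, 0, 0, 0, 0.006, 0, 0, 0, 0, 0, 0]
}}

```text
t: 5.85
eef_pos: [0.5931, 0.2002, 0.0809]
tool_rot: [0.003, 0.766, 0.643, 0.002]
contact_force: [5.8, -6.1, 7.6]
gripper_width: -0.002
grasp_force: 8.1
```

Request:
{"fn": "arm_command", "kwargs": {
  "commands": [0.002, 0, 0, 0, 0, 0, 0, 0.004, 0, 0, 0, 0, 0, 0, 0.004, 0, 0, 0, 0, 0, 0]
}}

```text
t: 6.15
eef_pos: [0.5931, 0.2002, 0.0809]
tool_rot: [0.004, 0.766, 0.642, -0.001]
contact_force: [1.1, -13.1, 13.2]
gripper_width: -0.003
grasp_force: 12.4
```

```bash
python3 go.py "[.577,.126,.08]"; python3 - <<'E'
from h import *
c=read_camera("wrist");d=read_camera("side")
a=cv2.resize(c["img"][60:280,180:380],(545,600));b=cv2.resize(d["img"][160:260,215:255+40],(255,320))
im=np.zeros((600,800,3),np.uint8);im[:,:545]=a;im[:320,545:]=b
cv2.imwrite("pics/w4.png",im[:,:,::-1])
E
```

```text
t 6.15 pos [0.5931 0.2002 0.0809] F [  1.1 -13.1  13.2] w -0.0030061933410336175
shift [-0.0759 -0.0029  0.0013] turn [ 0.3  0.3 -0.1]
```

View pics/w4.png

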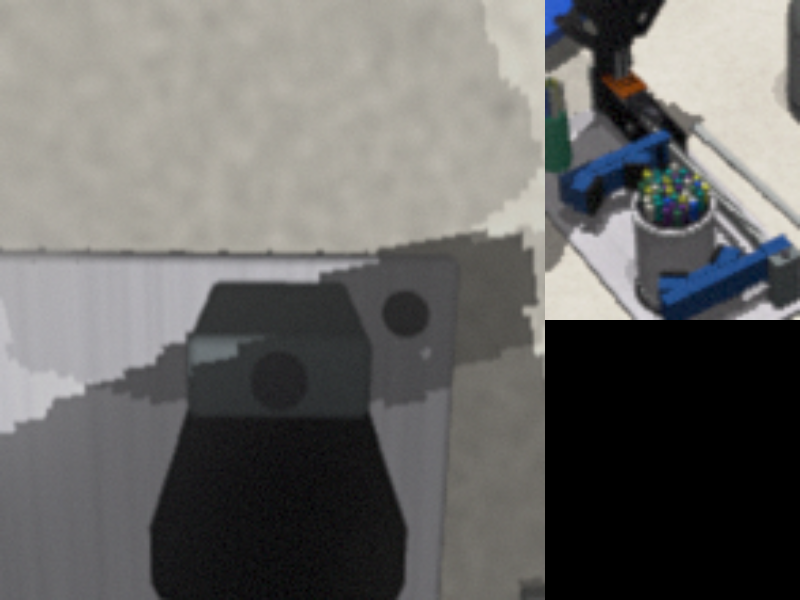

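The arm stalled at 13 N, and the view shows the post flush against the end bracket (crop row 415), so the jaw is home. I'll lift straight up, keeping light pressure on the post while the lever springs up.

Request:
{"fn": "arm_command", "kwargs": {
  "commands": [-0.001, 0, -0.005, 0, 0, 0, 0, -0.002, 0, -0.01, 0, 0, 0, 0, -0.003, 0, -0.016, 0, 0, 0, 0, -0.004, 0, -0.025, 0, 0, 0, 0, -0.005, 0, -0.04, 0, 0, 0, 0, -0.005, 0, -0.08, 0, 0, 0, 0, -0.005, 0, -0.12, 0, 0, 0, 0, -0.005, 0, -0.12, 0, 0, 0, 0]
}}

```text
t: 7.05
eef_pos: [0.5938, 0.2049, 0.2071]
tool_rot: [0.001, 0.764, 0.645, 0.007]
contact_force: [0.2, 0.6, -0.2]
gripper_width: -0.004
grasp_force: 0.0
```

Request:
{"fn": "arm_command", "kwargs": {
  "commands": [-0.03, 0, 0, 0, 0, 0, 0, -0.06, 0, 0, 0, 0, 0, 0, -0.06, 0, 0, 0, 0, 0, 0, -0.06, 0, 0, 0, 0, 0, 0]
}}

```text
t: 7.45
eef_pos: [0.5799, 0.1438, 0.2004]
tool_rot: [-0.0, 0.765, 0.644, 0.001]
contact_force: [-0.3, 0.4, -0.8]
gripper_width: 0.002
grasp_force: 0.0
```

```bash
python3 go.py "[.577,.126,.08]"; python3 - <<'E'
from h import *
c=read_camera("wrist");d=read_camera("side")
a=cv2.resize(c["img"],(450,338));b=cv2.resize(d["img"][150:270,190:310],(350,350))
im=np.zeros((350,800,3),np.uint8);im[:338,:450]=a;im[:,450:]=b
cv2.imwrite("pics/w5.png",im[:,:,::-1])
E
```

```text
t 7.45 pos [0.5799 0.1438 0.2004] F [-0.3  0.4 -0.8] w 0.0015627065231648397
shift [-0.0183  0.      0.1204] turn [ 0.1 -0.1  0.2]
```

View pics/w5.png

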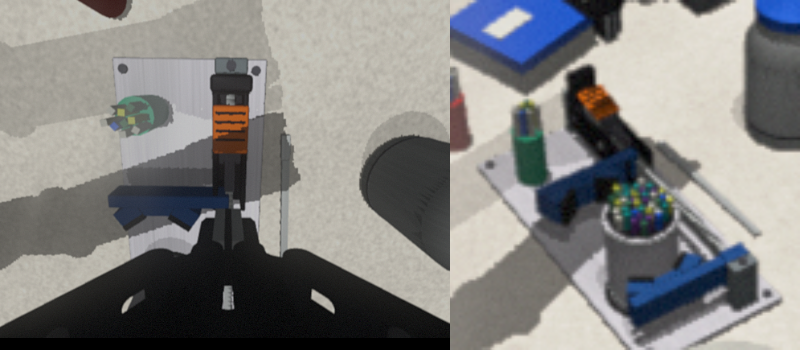

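The jaw is home against the bracket, with the paddle up at wrist crop (231,128). The canister (640,245) and goblet (530,150) are both standing and the arm is clear. One numeric check of the travel before handing in.

```bash
python3 - <<'E'
from h import *
c=read_camera("wrist");hsv=cv2.cvtColor(c["img"],cv2.COLOR_RGB2HSV)
m=cv2.inRange(hsv,(5,150,80),(22,255,255))
w=np.array([onz(c,u,v,.088)[:2] for v,u in np.argwhere(m)],np.float32);r=cv2.minAreaRect(w*1000);print(r)
d=np.array(r[0])/1000-[.5737,.109];print("travel",d@[.174,.985],"clamp y of centre",(np.array(r[0])/1000-[.520,.0587])@[.174,.985])
E
```

```text
((587.1598510742188, 180.0192413330078), (42.49365234375, 30.692541122436523), 79.53087615966797)
travel 0.07229596679992675 clamp y of centre 0.13118526679992676
```

The measured travel is 72 mm and the paddle centre is at clamp y = 131 mm, where about 129 mm is expected when home. The arm also stalled at the stop, so the jaw is home.

```bash
python3 -c "
from station import hand_in
print(hand_in())"
```

```text
the job is handed in; nothing more can be done
None
```

I pressed the lever, pushed the sliding jaw back until it stalled against the end stop, and let the lever spring up. The canister and goblet are still standing, the arm is clear, and the job was handed in at about 7.5 s.

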